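# Clamp the toy house in the crank vise

### The job

Stand the red-roofed wooden toy house on the bed of the hand-cranked vise, between its moving jaw and its sprung pad, with the roof ridge pointing along the jaw's travel, and let it go. Then take the vise's red grip and wind the crank round steadily, without letting go of it on the way, until you feel the house held firmly between jaw and pad, but do not crush it; then let go and leave it clamped. Leave the two other houses where they stand.

Things in the scene. Friction and masses are not known exactly. Their poses are not given: they have to be found in the camera images.
- house_mid (a point): Centre of the red-roofed natural-wood toy house, 25 mm above its underside. Loose, about 75 g (50 to 110). Walls 50 long (its x, the direction of the roof ridge) x 40 wide (its y) x 36 mm high; gabled roof narrowing to a ridge at 54 mm, white chimney to 59 mm. z up. Both end faces (+x, -x) are alike for clamping: either way round will do. Best taken by its 40 mm width, low on the walls.
- press: Hand-cranked vise bolted to the bench. Origin: on the crank's vertical axis, at bench level. +x: the way the jaw travels, towards the pad; z up. Green gearbox 84 x 84 mm, top at 68 mm. Grey bed plate 100 mm wide (y -50 to 50), x from -35 to 365 mm, its top 18 mm above the bench. Crank hub top at 89 mm.
- bed_mid (a point): Point on the bed's top, on the vise's centre line 165 mm along +x from the crank axis (axes as the vise): the house fits standing here between jaw and pad. Beyond it a sprung wooden pad on a green stop faces the jaw. The stop is where the last user left it: the pad's free face lies 212 to 238 mm from the crank axis, not reported. The house slides along the bed.
- jaw_face (a point): Middle of the moving jaw's wooden face, which looks to the vise's +x; 60 mm wide, 22 to 64 mm above the bench. It lies 100 mm + 6 mm per rad of the crank joint from the crank axis, and pushes the house along until it meets the pad. Firmly held means 25 to 65 N between jaw and house: aim for about 45 N; over 75 N crushes it.
- crank (a joint): Crank angle, rad; 0: arm along the vise's +x; grows counter-clockwise seen from above, driving the jaw to the pad, 6 mm per rad. Starts at -1.5 to 1.5; needs 1.5 to 2.8 turns; stays where left. Free turning takes 7.3 N at the grip; each 10 N of clamping adds 1 N there. The pad gives: 5 N at first touch, 6 N more per mm, so the house still moves while being clamped and only force tells.
- grip_mid (a point): Centre of the crank's upright red cylindrical grip, 24 mm in diameter, 50 mm high (from 87 to 137 mm above the bench), free to spin about its own upright axis at the end of the crank arm, 60 mm from the crank axis. This point is 112 mm above the bench. The steel arm's top is at 84 mm. An arm stopped between slow moves feels only about two thirds of the extra load.
- house_green_mid (a point): Same point on the green-roofed house of the same size, a bystander; leave it alone.
- house_yellow_mid (a point): Same point on the yellow-roofed house of the same size, a bystander; leave it alone.
There are look-alikes about, which are no part of the job. What is shaped like the part that bears house_mid but purple is not meant.

How it is judged (in metres and radians):
On the way, in this order (a step that is already met when the one before it is completed fails the run):
1. the red-roofed house stands upright on the vise bed between jaw and pad, ridge along the jaw's travel, let go (angle between house's own z axis and vertical below 0.12 rad and angle between the x axis of house and the x axis of press, either way round below 0.2 rad and y of house in the frame of press between -0.015 and 0.015 m and z of house in the frame of press between 0.013 and 0.024 m and contact force between the fingers and house below 0.1 N and x of house in the frame of press between 0.11 and 0.215 m and linear speed of house below 0.02 m/s), for 0.2 s.
2. the crank has been wound past 8 rad with the fingers on its grip (value of joint crank above 8 rad and contact force between the fingers and grip above 0.3 N).
3. the house is held between jaw and pad with over 25 N (contact force between jaw and house above 25 N), for 0.2 s.
At the end, for the whole second after the job is handed in: The red-roofed house stands on the vise bed, upright within 7 degrees, within 15 mm of the vise's centre line and its ridge within 11 degrees of the jaw's travel, clamped between jaw and pad with 25 to 65 N, at rest, with the crank at rest and let go (angle between house's own z axis and vertical below 0.12 rad and angle between the x axis of house and the x axis of press, either way round below 0.2 rad and y of house in the frame of press between -0.015 and 0.015 m and z of house in the frame of press between 0.013 and 0.024 m and contact force between jaw and house between 25 and 65 N and linear speed of house below 0.01 m/s and velocity of joint crank below 0.1 rad/s and contact force between the fingers and grip below 0.1 N); the robot touches nothing.
It fails at once if the house is crushed: over 75 N between jaw and house (contact force between jaw and house above 75 N).
It fails at once if the grip is let go on the way: the grasp point is over 50 mm from the grip's centre while the crank stands between 3 and 9.5 rad (value of joint crank between 3 and 9.5 rad and distance between the grasp point and grip_mid above 0.05 m).
It fails at once if the crank is spun faster than 6 rad/s (velocity of joint crank above 6 rad/s).
It fails at once if another house is moved by more than 20 mm (distance of any of house_green_mid, house_yellow_mid from where it was at the start of the episode above 0.02 m).
It also fails if it takes over 72 s, if anything falls off the work surface, if the arm or the gripper's body presses on something with over 40 N, if the wrist force passes 120 N, or if a joint passes its speed limit or range.

### The arm

A 6-joint arm with a two-finger parallel gripper is mounted at the origin on the work surface. World frame = base frame: x ahead of the robot, y to its left, z up, the work surface at z = 0. Lengths are in m, angles in degrees, forces in N, time in s.
With the tool pointing down it reaches from about 0.25 to 0.725 m from the base axis. Payload 9.7 kg.
Tool frame: the origin (TCP) lies midway between the tips of the shut fingers; the grasp point (between the pads) lies 19 mm behind it; x points along the fingers, y is the direction in which the jaws open and shut, and the axes are right-handed (so a half turn about x gives the same grasp; the last joint's range is limited). The gripper opens to 85 mm and grips with 20 to 120 N. Pads are 22 mm wide; open, the fingers measure 114 mm over their backs; the gripper's body (76 mm by 85 mm) begins 54 mm behind the grasp point. The pads swing forward as they close: fully open they stand 13 mm farther back than shut.
Start: joints at [66.406, 4.979, 10.078, 95.1, 0, 90], TCP at [0.22, 0.504, 0.231] pointing down, gripper open.
Joint ranges: [-179.16, 179.16], [-48.56, 103.87], [-65.8, 70.77], [-126.05, 130.52], [-82.76, 87.17], [-180, 180]. Speed limits (degrees/s): [127.2, 127.2, 147.25, 180, 180, 180].

### API

Orientations are given as [roll, pitch, yaw] about the fixed x, y, z axes, in that order (R = Rz(yaw) Ry(pitch) Rx(roll)).
In Python, from workcell import bot, cams gives the robot as it stands.
- The arm moves only by the tool apply_moves, never from a script. Its argument "commands" is a list of rows, each a list of 5 numbers: the shift along the tool's x, y, z in m, then the turn about the tool's x in rad, then the opening, from -1 (shut) to 1 (fully open). In form: [[tx, ty, tz, roll, hand], ...]. A call has 1 to 12 rows; each row is the pose to reach, as a shift and turn from the pose measured when the call began, along the tool's axes at that moment; what a row does not reach only later rows make up. A row lasts 1/10 s, in which the tool goes at most 50 mm and 8.59 degrees, less where a joint would pass 70% of its speed; a pose out of reach is approached as far as the arm can. A call with a gripper value outside its range is refused whole. The fingers move at their own pace and stop on an object; "newtons" is the grip in N (left out, the last holds). Time passes only in rows, so rows that repeat a pose let the fingers close. It gives the time, the measured TCP pose, the force and the opening at its end, in the units of the state.
- bot.get_obs(): the state, without advancing time (a new reading comes with each control period).
- cams.camera(name): name is "scene" or "top"; returns a dict with "frame" (420x560x3 uint8, blue, green, red), "depth" (420x560 float32, m along the optical axis (not along the pixel's ray), 0 where there is no reading), "camera_matrix" (3x3 intrinsics, pixels), "R" (3x3) and "t" (3): a world point X has camera coordinates R X + t. Camera axes: x right, y down, z forward; pixel columns grow to the right and rows downward; lengths in m; the calibration is good to about 2 mm. A picture is of the moment at which its call begins.
- bot.job_done(): hands the job in, once; it reports no verdict.
Trained networks look in the newest picture that a camera, given by its name, has taken for a name from the list of things; names that differ only in an ending like _2 or _b are one class to them, and where a whole thing is asked for, a point or a joint stands for the part that bears it (a point fixed in the world has none). Each returns a list of dicts, best first, with "confidence" (0 to 1); they miss things now and then, are a little off and sometimes report something else, mostly with a low value. They report only what shows in the picture. A call takes as long as a camera call. They do not tell look-alikes from the thing itself.
- cams.spot_in(name, camera): "rect" ([left, top, right, bottom] in pixels, round what is visible of it).
The state is a dict: "time": time; "q": joint angles; "qd": joint speeds; "joint_efforts": joint torques, N m; "ee_pos": TCP position; "tcp_rot": TCP orientation; "wrist_force": force on the tool from outside, world axes, zero at the start; "torque": the same for the moment, N m; "opening": finger opening in m.
Only numpy, scipy, OpenCV 4.12 (cv2) and the standard library are available. Lean on these libraries where they do the work, as an engineer would, in place of code of your own. Each camera call takes 0.05 s, during which the arm holds its last target. There are 200 camera calls.

## Working session

There is one attempt and no reset: what is moved stays moved. The work goes in short steps, Python scripts to look and compute and a tool call to move; the robot and the scene stay as the last step left them, time stands still between calls to the robot, and variables do not carry over. Pictures are saved under pics/ and viewed, about 8 in all and at most 12, crops included, and the job is handed in when it is done.

Besides the shell and the picture viewer there is one more tool, called after ">>>" as name([rows], argument=value, ...), one row to a line, values as JSON. apply_moves: Moves the arm, as the interface text tells. Its arguments: {"type":"object","properties":{"commands":{"type":"array"},"newtons":{"type":"number"}},"required":["commands"]}

```bash
mkdir -p pics; ls; python3 - <<'E'
from workcell import bot,cams
import cv2,numpy as np
o=bot.get_obs();print({k:np.round(v,3) for k,v in o.items()})
for c in("scene","top"):
    r=cams.camera(c);cv2.imwrite(f"pics/{c}0.png",r["frame"]);np.savez(f"{c}0.npz",**r)
    print(c,np.round(r["t"],3),np.round(r["R"],3).tolist(),r["camera_matrix"].tolist())
    for n in("house_mid","press","jaw_face","crank","grip_mid","house_green_mid","house_yellow_mid"):
        print(n,[(np.round(d["rect"]).tolist(),round(d["confidence"],2)) for d in cams.spot_in(n,c)][:4])
E
```

```text
pics
{'time': np.float64(0.0), 'q': array([6.6405e+01, 5.0140e+00, 1.0034e+01, 9.5101e+01, 1.0000e-03,
       9.0001e+01]), 'qd': array([ 0.002, -0.039,  0.092,  0.078,  0.028, -0.011]), 'joint_efforts': array([ 1.0000e-03, -5.2039e+01,  4.6480e+01,  1.6000e-02, -0.0000e+00,
        0.0000e+00]), 'ee_pos': array([0.22 , 0.504, 0.231]), 'tcp_rot': array([ -90.372,   89.919, -113.969]), 'wrist_force': array([0.671, 0.177, 0.237]), 'torque': array([-0.02 ,  0.018, -0.006]), 'opening': np.float64(0.085)}
scene [ 0.347 -0.107  1.603] [[-0.811, 0.585, 0.013], [0.303, 0.439, -0.846], [-0.5, -0.682, -0.533]] [[530.0904763153102, 0.0, 274.74253226610745], [0.0, 530.0904763153102, 217.9373508887426], [0.0, 0.0, 1.0]]
house_mid [([376.0, 275.0, 410.0, 309.0], 0.95), ([281.0, 252.0, 309.0, 281.0], 0.9), ([324.0, 261.0, 352.0, 296.0], 0.64)]
press [([158.0, 167.0, 286.0, 267.0], 0.95)]
jaw_face [([188.0, 186.0, 212.0, 214.0], 0.56)]
crank [([161.0, 164.0, 185.0, 191.0], 0.68)]
grip_mid [([163.0, 166.0, 173.0, 187.0], 0.65)]
house_green_mid [([280.0, 289.0, 313.0, 321.0], 0.68)]
house_yellow_mid [([348.0, 304.0, 382.0, 333.0], 0.85)]
top [0.107 0.512 0.944] [[-0.024, -1.0, -0.006], [-0.99, 0.025, -0.14], [0.14, 0.002, -0.99]] [[399.63586235535166, 0.0, 283.90445334784386], [0.0, 399.63586235535166, 208.63944923600224], [0.0, 0.0, 1.0]]
house_mid [([158.0, 256.0, 183.0, 276.0], 0.64), ([199.0, 224.0, 224.0, 247.0], 0.6), ([237.0, 204.0, 258.0, 226.0], 0.57)]
press [([272.0, 148.0, 444.0, 227.0], 0.7)]
jaw_face [([378.0, 171.0, 404.0, 202.0], 0.75)]
crank [([406.0, 150.0, 434.0, 186.0], 0.68)]
grip_mid [([408.0, 146.0, 420.0, 162.0], 0.44)]
house_green_mid [([195.0, 172.0, 214.0, 198.0], 0.73)]
house_yellow_mid [([143.0, 206.0, 170.0, 232.0], 0.86), ([198.0, 225.0, 223.0, 248.0], 0.51)]
```

View pics/top0.png

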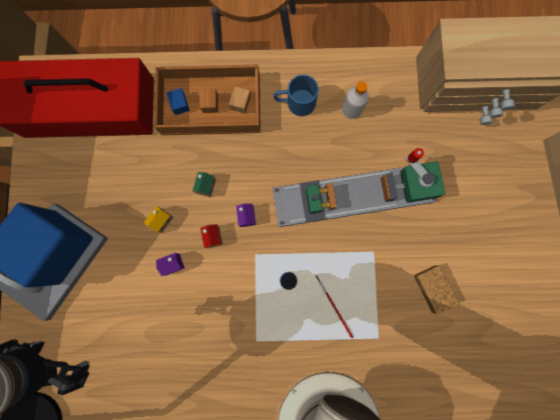

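View pics/scene0.png

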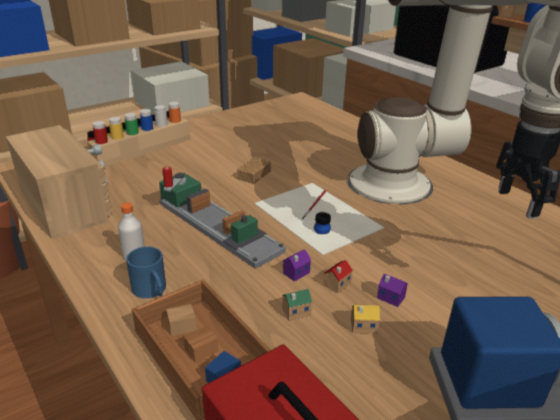

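```bash
cat > h.py <<'E'
import numpy as np,cv2
def cloud(r):
    K=r["camera_matrix"];d=r["depth"];v,u=np.mgrid[:d.shape[0],:d.shape[1]]
    c=np.stack([(u-K[0,2])/K[0,0]*d,(v-K[1,2])/K[1,1]*d,d],-1)
    P=(c-r["t"])@r["R"];P[d==0]=np.nan
    return P
def proj(r,X):
    c=r["R"]@np.array(X)+r["t"];p=r["camera_matrix"]@c;return p[:2]/p[2]
def rect(Q):
    c,s,a=cv2.minAreaRect((Q[:,:2]*1000).astype(np.float32));return np.round(c,1),np.round(s,1),round(a,1)
E
python3 - <<'E'
from h import *
r=dict(np.load("top0.npz"));P=cloud(r);z=P[...,2]
hsv=cv2.cvtColor(r["frame"],cv2.COLOR_BGR2HSV)
print("table z",np.nanmedian(z[240:300,215:250]))
def sub(u0,v0,u1,v1,lo,hi,m=None):
    M=np.zeros(z.shape,bool);M[v0:v1,u0:u1]=True;M&=(z>lo)&(z<hi)
    if m is not None:M&=m
    n,l,s,_=cv2.connectedComponentsWithStats(M.astype(np.uint8));k=1+s[1:,4].argmax();return P[l==k]
for n,b in dict(red=(196,220,228,252),green=(190,165,218,202),yel=(140,202,174,236)).items():
    for lo in(.006,.03,.04): 
        Q=sub(*b,lo,.08);print(n,lo,len(Q),rect(Q),Q.mean(0).round(4),np.nanmax(Q[:,2]).round(3))
Q=sub(196,220,228,252,.046,.056);print("ridge",np.round(Q,3).tolist())
Q=sub(265,140,450,235,.010,.026);print("bed",len(Q),rect(Q),np.median(Q[:,2]))
Q=sub(398,150,450,205,.055,.075);print("gear",len(Q),rect(Q))
Q=sub(400,140,430,172,.11,.15);print("grip",len(Q),rect(Q),Q.max(0))
Q=sub(370,165,405,210,.04,.075);print("jaw",len(Q),rect(Q))
Q=sub(300,175,345,220,.03,.09);print("pad",len(Q),rect(Q),Q[:,2].max())
big=cv2.resize(r["frame"][140:280,140:460],None,fx=2.5,fy=2.5,interpolation=cv2.INTER_CUBIC);cv2.imwrite("pics/crop1.png",big)
E
```

```text
table z 0.0008040320693393761
red 0.006 415 (array([452.8, 275.9]), array([50.3, 42.1]), 10.9) [0.4519 0.2727 0.0458] 0.062
red 0.03 377 (array([452.8, 275.9]), array([50.2, 42.2]), 11.1) [0.4522 0.274  0.0485] 0.062
red 0.04 347 (array([452.7, 275.6]), array([50.1, 41.5]), 11.9) [0.4528 0.2744 0.0496] 0.062
green 0.006 422 (array([582.8, 293.9]), array([41.7, 50.2]), 74.7) [0.5801 0.2905 0.0442] 0.063
green 0.03 367 (array([582.8, 293.9]), array([41.7, 50.1]), 74.7) [0.5813 0.2918 0.0481] 0.063
green 0.04 328 (array([583. , 293.8]), array([41.5, 50.2]), 73.8) [0.5821 0.2925 0.0496] 0.063
yel 0.006 439 (array([497.9, 407.2]), array([43.2, 49.8]), 53.4) [0.4945 0.4015 0.0439] 0.063
yel 0.03 374 (array([497.9, 407.2]), array([43.2, 49.8]), 53.4) [0.4955 0.4032 0.0485] 0.063
yel 0.04 339 (array([497.4, 406.4]), array([41.3, 49.8]), 53.4) [0.4956 0.4041 0.0498] 0.063
ridge [[0.479, 0.271, 0.049], [0.479, 0.268, 0.05], [0.477, 0.284, 0.056], [0.476, 0.277, 0.056], [0.476, 0.275, 0.054], [0.476, 0.272, 0.054], [0.477, 0.271, 0.049], [0.477, 0.269, 0.046], [0.475, 0.29, 0.049], [0.475, 0.28
[... 3720 characters left out ...]
6], [0.431, 0.267, 0.055], [0.431, 0.266, 0.052], [0.431, 0.263, 0.05], [0.431, 0.261, 0.049], [0.431, 0.259, 0.046], [0.429, 0.283, 0.05], [0.429, 0.28, 0.05], [0.429, 0.277, 0.053], [0.429, 0.275, 0.054], [0.428, 0.272, 0.055], [0.428, 0.27, 0.055], [0.429, 0.269, 0.047], [0.427, 0.286, 0.046], [0.427, 0.28, 0.051]]
bed 4141 (array([549.3, -80.8]), array([101.1, 400.5]), 7.6) 0.018980440501147583
gear 993 (array([ 571. , -243.3]), array([84.1, 84.3]), 7.8)
grip 130 (array([ 619.2, -208.8]), array([22.9, 22.4]), 43.0) [ 0.6300716  -0.19711813  0.14177631]
jaw 300 (array([ 559.8, -161.4]), array([63.9, 22.3]), 7.6)
pad 634 (array([537.3,   6.1]), array([64.2, 63.3]), 7.6) 0.08429045647725704
```

View pics/crop1.png

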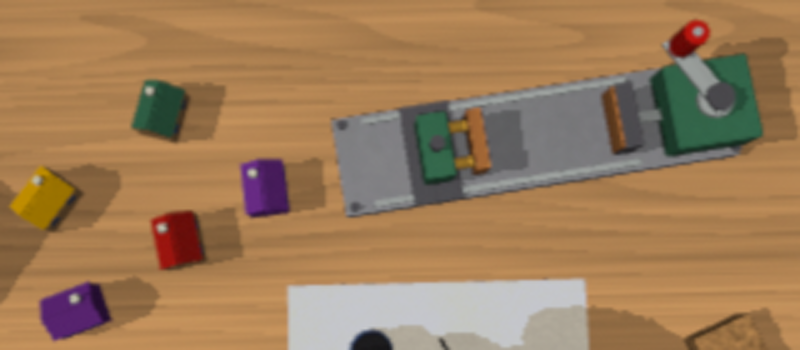

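```bash
cat >> h.py <<'E'
from scipy.spatial.transform import Rotation as Ro
def plan(x,y,z,jaw=None,o=None):
    from workcell import bot
    o=o or bot.get_obs();R=Ro.from_euler("xyz",o["tcp_rot"],degrees=True).as_matrix()
    s=R.T@(np.array([x,y,z])-o["ee_pos"]);a=0
    yw=np.degrees(np.arctan2(R[1,1],R[0,1]))
    if jaw is not None: a=-((jaw-yw+90)%180-90)  # tool x down: +roll lowers world yaw
    print("t",round(o["time"],2),"pos",o["ee_pos"].round(4),"jawyaw",yw.round(1),"tilt",R[:,0].round(3),"shift",s.round(4),"roll",round(np.radians(a),3),"F",o["wrist_force"].round(2),"q6",o["q"][5].round(1),"open",o["opening"].round(4))
    return s,a
E
python3 -c "
from h import *
plan(.4528,.2755,.10,100.9)"
```

```text
Traceback (most recent call last):
  File "h.py", line 18, in plan
    print("t",round(o["time"],2),"pos",o["ee_pos"].round(4),"jawyaw",yw.round(1),"tilt",R[:,0].round(3),"shift",s.round(4),"roll",round(np.radians(a),3),"F",o["wrist_force"].round(2),"q6",o["q"][5].round(1),"open",o["opening"].round(4))
                                                                                                                                                                                                                      ^^^^^^^^^^^^^^^^^^
AttributeError: 'float' object has no attribute 'round'
```

```bash
sed -i 's/o\["opening"\].round(4)/round(float(o["opening"]),4)/; s/o\["q"\]\[5\].round(1)/round(float(o["q"][5]),1)/; s/yw.round(1)/round(float(yw),1)/' h.py
python3 -c "
from h import *
plan(.4528,.2755,.10,100.9)"
```

```text
t 0.8 pos [0.2201 0.504  0.2313] jawyaw 66.4 tilt [ 0.  0. -1.] shift [ 0.1313 -0.1163  0.3047] roll -0.602 F [-0.18  0.77  0.5 ] q6 90.0 open 0.0855
```

>>> apply_moves([
  [0.02,-0.018,0.045,-0.1,0.4],
  [0.04,-0.036,0.088,-0.2,0.4],
  [0.06,-0.053,0.132,-0.3,0.4],
  [0.08,-0.07,0.175,-0.4,0.4],
  [0.1,-0.087,0.22,-0.5,0.4],
  [0.115,-0.104,0.265,-0.6,0.4],
  [0.131,-0.116,0.305,-0.602,0.4],
  [0.131,-0.116,0.305,-0.602,0.4],
  [0.131,-0.116,0.305,-0.602,0.4],
])

```text
time: 1.7
ee_pos: [0.4536, 0.2746, 0.0998]
tcp_rot: [-168.8, 89.9, -158.0]
wrist_force: [-0.2, 0.1, 0.3]
opening: 0.0598
```

```bash
python3 -c "
from h import *
from workcell import cams
plan(.4528,.2755,.002,100.9)
r=cams.camera('scene');cv2.imwrite('pics/s1.png',cv2.resize(r['frame'][170:370,240:500],None,fx=3,fy=3,interpolation=cv2.INTER_CUBIC))
"
```

```text
t 1.7 pos [0.4536 0.2746 0.0998] jawyaw 100.7 tilt [-0.001 -0.    -1.   ] shift [ 0.0978  0.001  -0.0005] roll -0.003 F [-0.2   0.12  0.29] q6 20.4 open 0.0598
```

View pics/s1.png

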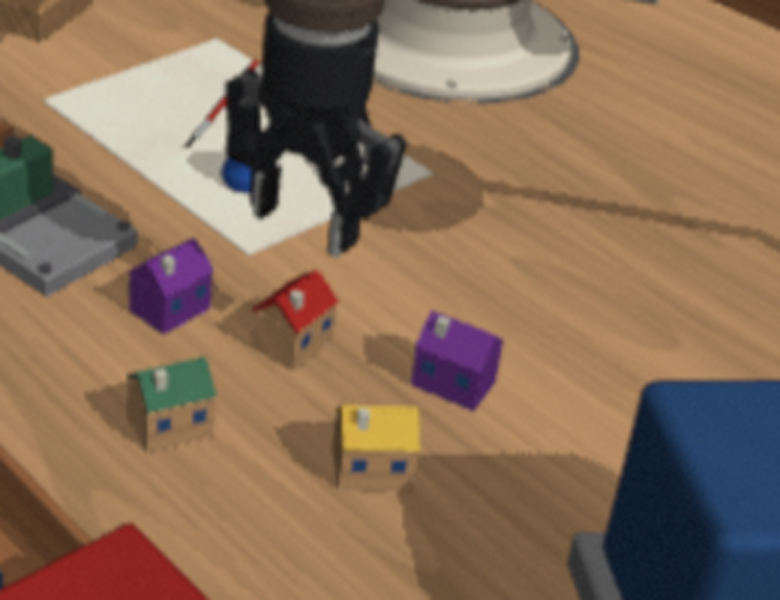

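The fingers straddle the red house (about 295,315 in the crop), and the purple ones are clear. I'll descend and grip.

>>> apply_moves([
  [0.03,0.001,0,0,0.4],
  [0.06,0.001,0,0,0.4],
  [0.08,0.001,0,0,0.4],
  [0.097,0.001,0,0,0.4],
  [0.097,0.001,0,0,0.4],
  [0.097,0.001,0,0,-0.5],
  [0.097,0.001,0,0,-0.5],
  [0.097,0.001,0,0,-0.5],
  [0.097,0.001,0,0,-0.5],
  [0.097,0.001,0,0,-0.5],
], newtons=25)

```text
time: 2.75
ee_pos: [0.4535, 0.2775, 0.005]
tcp_rot: [50.7, 89.9, 61.5]
wrist_force: [-2.9, 2.5, 6.4]
opening: 0.0397
```

>>> apply_moves([
  [-0.02,0,0,0,-0.5],
  [-0.06,0,0,0,-0.5],
  [-0.1,0,0,0,-0.5],
  [-0.12,0,0,0,-0.5],
  [-0.12,0,0,0,-0.5],
])

```text
time: 3.25
ee_pos: [0.4548, 0.278, 0.1289]
tcp_rot: [29.0, 89.5, 39.9]
wrist_force: [-0.2, 0.4, -1.2]
opening: 0.0399
```

```bash
python3 -c "
from h import *
plan(.5493,-.0808,.122,7.6)"
```

```text
t 3.25 pos [0.4548 0.278  0.1289] jawyaw 100.8 tilt [ 0.006  0.005 -1.   ] shift [ 0.0056 -0.3702  0.0253] roll -1.514 F [-0.18  0.37 -1.25] q6 20.6 open 0.0399
```

>>> apply_moves([
  [0,-0.03,0.002,-0.13,-0.5],
  [0,-0.065,0.004,-0.27,-0.5],
  [0,-0.1,0.007,-0.41,-0.5],
  [0,-0.135,0.009,-0.55,-0.5],
  [0,-0.17,0.012,-0.69,-0.5],
  [0,-0.205,0.014,-0.83,-0.5],
  [0,-0.24,0.016,-0.97,-0.5],
  [0,-0.275,0.019,-1.11,-0.5],
  [0,-0.31,0.021,-1.25,-0.5],
  [0,-0.345,0.023,-1.38,-0.5],
  [0,-0.37,0.025,-1.514,-0.5],
  [0,-0.37,0.025,-1.514,-0.5],
])

```text
time: 4.45
ee_pos: [0.5489, -0.0833, 0.126]
tcp_rot: [-51.3, 89.6, 46.3]
wrist_force: [0.4, 0.5, -1.7]
opening: 0.0394
```

```bash
python3 -c "
from h import *
from workcell import cams
plan(.5493,-.0808,.024,7.6)
r=cams.camera('top');cv2.imwrite('pics/t2.png',cv2.resize(r['frame'][130:250,250:460],None,fx=3.5,fy=3.5,interpolation=cv2.INTER_CUBIC))
"
```

```text
t 4.45 pos [ 0.5489 -0.0833  0.126 ] jawyaw -172.3 tilt [ 0.005  0.005 -1.   ] shift [ 0.102  -0.0002  0.002 ] roll 0.001 F [ 0.44  0.48 -1.7 ] q6 -106.4 open 0.0394
```

>>> apply_moves([
  [0.03,0,0.002,0,-0.5],
  [0.06,0,0.002,0,-0.5],
  [0.08,0,0.002,0,-0.5],
  [0.09,0,0.002,0,-0.5],
  [0.097,0,0.002,0,-0.5],
  [0.102,0,0.002,0,-0.5],
  [0.102,0,0.002,0,-0.5],
])

```text
time: 5.2
ee_pos: [0.5489, -0.0791, 0.0243]
tcp_rot: [-47.4, 89.6, 50.0]
wrist_force: [-0.1, -0.0, -1.0]
opening: 0.0398
```

```bash
python3 -c "
from h import *
plan(.5493,-.0808,.0235,7.6)"
```

```text
t 5.2 pos [ 0.5489 -0.0791  0.0243] jawyaw -172.6 tilt [ 0.005  0.006 -1.   ] shift [ 0.0008 -0.0002 -0.0018] roll -0.003 F [-0.1  -0.   -0.98] q6 -105.8 open 0.0398
```

Lower the last bit until contact, then open moderately and rise.

>>> apply_moves([
  [0.001,0,0,0,-0.5],
  [0.002,0,0,0,-0.5],
  [0.002,0,0,0,-0.5],
])

```text
time: 5.5
ee_pos: [0.5494, -0.0791, 0.0231]
tcp_rot: [-55.2, 89.5, 42.2]
wrist_force: [-1.5, 0.7, 3.0]
opening: 0.0396
```

>>> apply_moves([
  [0,0,0,0,0.0],
  [0,0,0,0,0.4],
  [0,0,0,0,0.4],
  [0,0,0,0,0.4],
  [-0.02,0,0,0,0.4],
  [-0.05,0,0,0,0.4],
  [-0.09,0,0,0,0.4],
  [-0.13,0,0,0,0.4],
  [-0.16,0,0,0,0.4],
  [-0.16,0,0,0,0.4],
])

```text
time: 6.5
ee_pos: [0.55, -0.0803, 0.1879]
tcp_rot: [-78.5, 89.2, 18.9]
wrist_force: [0.0, 0.9, -0.0]
opening: 0.06
```

```bash
python3 - <<'E'
from h import *
from workcell import cams
r=cams.camera('scene');cv2.imwrite('pics/s3.png',cv2.resize(r['frame'][140:280,130:310],None,fx=4,fy=4,interpolation=cv2.INTER_CUBIC))
r=cams.camera('top');P=cloud(r);z=P[...,2];e=np.array([-.1323,.9912])
V=(P[...,:2]-[.571,-.2433]);X=V@e;Y=V@[-e[1],e[0]]
M=(X>.1)&(X<.21)&(abs(Y)<.05)&(z>.05)&(z<.085);print(M.sum())
if M.sum()>20: print("vise frame",X[M].min(),X[M].max(),Y[M].min(),Y[M].max(),rect(P[M]))
plan(.6192,-.2088,.184,7.6)
E
```

```text
362
vise frame 0.14150985669064037 0.19124349605465926 -0.022983514839784443 0.019155360163082395 (array([550.9, -78.1]), array([42.1, 49.8]), 7.7)
t 6.6 pos [ 0.5487 -0.08    0.1834] jawyaw -172.6 tilt [ 0.007  0.005 -1.   ] shift [-0.0007 -0.0533 -0.1368] roll -0.004 F [ 0.28  0.03 -0.88] q6 -105.9 open 0.0597
```

View pics/s3.png

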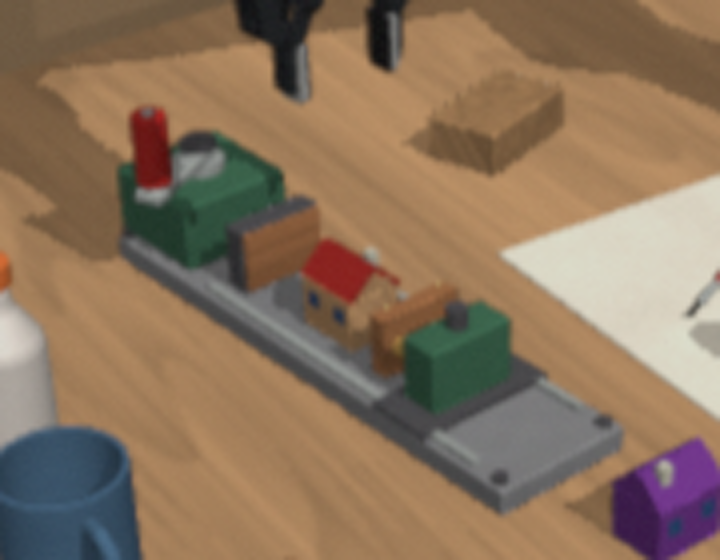

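>>> apply_moves([
  [0,-0.018,-0.046,0,0.3],
  [0,-0.036,-0.092,0,0.3],
  [0,-0.053,-0.137,0,0.3],
  [0,-0.053,-0.137,0,0.3],
  [0,-0.053,-0.137,0,0.3],
])

```text
time: 7.1
ee_pos: [0.6184, -0.2098, 0.1803]
tcp_rot: [-31.2, 89.6, 66.1]
wrist_force: [-0.6, 0.6, 0.2]
opening: 0.0554
```

```bash
python3 -c "
from h import *
plan(.6192,-.2088,.096,7.6)"
```

```text
t 7.1 pos [ 0.6184 -0.2098  0.1803] jawyaw -172.7 tilt [ 0.003  0.007 -1.   ] shift [ 0.0843 -0.0006  0.0004] roll -0.005 F [-0.62  0.61  0.24] q6 -116.2 open 0.0554
```

>>> apply_moves([
  [0.03,0,0,0,0.3],
  [0.06,0,0,0,0.3],
  [0.084,-0.0005,0,0,0.3],
  [0.084,-0.0005,0,0,0.3],
  [0.084,-0.0005,0,0,-0.7],
  [0.084,-0.0005,0,0,-0.7],
  [0.084,-0.0005,0,0,-0.7],
  [0.084,-0.0005,0,0,-0.7],
  [0.084,-0.0005,0,0,-0.7],
  [0.084,-0.0005,0,0,-0.7],
], newtons=50)

```text
time: 8.1
ee_pos: [0.619, -0.2093, 0.0987]
tcp_rot: [-42.4, 89.6, 54.9]
wrist_force: [-5.6, 0.8, 5.4]
opening: 0.0227
```

```bash
cat >> h.py <<'E'
C=np.array([.571,-.2433]);E0=97.6
def wind(dths,o=None):
    "rows for circling: current crank angle from TCP, cumulative increments dths"
    from workcell import bot
    o=o or bot.get_obs();R=Ro.from_euler("xyz",o["tcp_rot"],degrees=True).as_matrix()
    d=o["ee_pos"][:2]-C;ph=np.arctan2(d[1],d[0]);th=ph-np.radians(E0)
    F=o["wrist_force"];tan=np.array([-np.sin(ph),np.cos(ph)]);rad=d/np.hypot(*d)
    print("t",round(o["time"],2),"r",np.hypot(*d).round(4),"theta mod 2pi",round(th%(2*np.pi),3),"z",o["ee_pos"][2].round(4),"Ftan",(F[:2]@tan).round(2),"Frad",(F[:2]@rad).round(2),"Fz",F[2].round(2),"open",round(float(o["opening"]),4))
    print([[round(float(v),3) for v in (R.T@np.array([*(C+.06*np.array([np.cos(ph+a),np.sin(ph+a)])-o["ee_pos"][:2]),.096-o["ee_pos"][2]]))] for a in dths])
E
python3 -c "
from h import *
wind(np.array([.05,.15,.3,.45,.6,.75,.9,1.05,1.2,1.35,1.5,1.65]))"
```

```text
t 8.1 r 0.0588 theta mod 2pi 5.196 z 0.0987 Ftan 3.9 Frad -4.14 Fz 5.41 open 0.0227
[[0.003, 0.0, 0.003], [0.003, 0.004, 0.008], [0.003, 0.01, 0.015], [0.003, 0.017, 0.021], [0.003, 0.024, 0.026], [0.003, 0.032, 0.029], [0.003, 0.041, 0.031], [0.003, 0.05, 0.032], [0.003, 0.059, 0.032], [0.003, 0.068, 0.03], [0.003, 0.076, 0.027], [0.002, 0.084, 0.023]]
```

>>> apply_moves([
  [0,0.0,0.003,0,-0.7],
  [0,0.004,0.008,0,-0.7],
  [0,0.01,0.015,0,-0.7],
  [0,0.017,0.021,0,-0.7],
  [0,0.024,0.026,0,-0.7],
  [0,0.032,0.029,0,-0.7],
  [0,0.041,0.031,0,-0.7],
  [0,0.05,0.032,0,-0.7],
  [0,0.059,0.032,0,-0.7],
  [0,0.068,0.03,0,-0.7],
  [0,0.076,0.027,0,-0.7],
  [0,0.084,0.023,0,-0.7],
])

```text
time: 9.3
ee_pos: [0.5334, -0.1962, 0.0989]
tcp_rot: [-46.1, 89.4, 51.3]
wrist_force: [5.7, 3.5, -8.0]
opening: 0.0232
```

```bash
sed -i 's/\.096-o\["ee_pos"\]\[2\]/.099-o["ee_pos"][2]/' h.py; python3 -c "
from h import *
wind(np.arange(1,13)*.2)"
```

```text
t 9.3 r 0.0603 theta mod 2pi 0.541 z 0.0989 Ftan -6.62 Frad -0.82 Fz -8.01 open 0.0232
[[-0.0, 0.009, -0.007], [-0.0, 0.017, -0.016], [-0.0, 0.023, -0.027], [-0.001, 0.027, -0.038], [-0.001, 0.029, -0.05], [-0.001, 0.028, -0.062], [-0.001, 0.025, -0.074], [-0.001, 0.019, -0.084], [-0.001, 0.012, -0.094], [-0.001, 0.002, -0.101], [-0.001, -0.008, -0.107], [-0.001, -0.02, -0.11]]
```

>>> apply_moves([
  [0,0.009,-0.007,0,-0.7],
  [0,0.017,-0.016,0,-0.7],
  [0,0.023,-0.027,0,-0.7],
  [0,0.027,-0.038,0,-0.7],
  [0,0.029,-0.05,0,-0.7],
  [0,0.028,-0.062,0,-0.7],
  [0,0.025,-0.074,0,-0.7],
  [0,0.019,-0.084,0,-0.7],
  [0,0.012,-0.094,0,-0.7],
  [0,0.002,-0.101,0,-0.7],
  [0,-0.008,-0.107,0,-0.7],
  [0,-0.02,-0.11,0,-0.7],
])

```text
time: 10.5
ee_pos: [0.5661, -0.3037, 0.0988]
tcp_rot: [-34.5, 89.6, 62.8]
wrist_force: [-7.3, -2.1, -2.8]
opening: 0.023
```

```bash
python3 -c "
from h import *
wind(np.arange(1,13)*.2)"
```

```text
t 10.5 r 0.0606 theta mod 2pi 2.928 z 0.0988 Ftan -7.15 Frad 2.69 Fz -2.76 open 0.023
[[-0.0, -0.012, -0.001], [-0.0, -0.024, 0.0], [0.0, -0.035, 0.004], [0.0, -0.046, 0.009], [0.0, -0.055, 0.017], [0.0, -0.063, 0.026], [0.0, -0.068, 0.037], [0.0, -0.072, 0.049], [0.001, -0.073, 0.06], [0.001, -0.071, 0.072], [0.001, -0.067, 0.084], [0.001, -0.061, 0.094]]
```

>>> apply_moves([
  [0,-0.012,-0.001,0,-0.7],
  [0,-0.024,0,0,-0.7],
  [0,-0.035,0.004,0,-0.7],
  [0,-0.046,0.009,0,-0.7],
  [0,-0.055,0.017,0,-0.7],
  [0,-0.063,0.026,0,-0.7],
  [0,-0.068,0.037,0,-0.7],
  [0,-0.072,0.049,0,-0.7],
  [0,-0.073,0.06,0,-0.7],
  [0,-0.071,0.072,0,-0.7],
  [0,-0.067,0.084,0,-0.7],
  [0,-0.061,0.094,0,-0.7],
])

```text
time: 11.7
ee_pos: [0.6143, -0.2035, 0.099]
tcp_rot: [-36.1, 89.7, 61.1]
wrist_force: [1.9, -8.6, -13.7]
opening: 0.0227
```

```bash
python3 -c "
from h import *
wind(np.arange(1,13)*.2)"
```

```text
t 11.7 r 0.0588 theta mod 2pi 5.322 z 0.099 Ftan -7.64 Frad -4.43 Fz -13.67 open 0.0227
[[0.0, 0.007, 0.01], [0.0, 0.016, 0.017], [0.0, 0.027, 0.022], [-0.0, 0.039, 0.025], [-0.0, 0.051, 0.026], [-0.0, 0.063, 0.024], [-0.0, 0.074, 0.02], [-0.0, 0.084, 0.014], [-0.0, 0.093, 0.006], [-0.0, 0.1, -0.004], [-0.0, 0.105, -0.015], [-0.0, 0.108, -0.027]]
```

>>> apply_moves([
  [0.001,0.007,0.01,0,-0.7],
  [0.001,0.016,0.017,0,-0.7],
  [0.001,0.027,0.022,0,-0.7],
  [0.001,0.039,0.025,0,-0.7],
  [0.001,0.051,0.026,0,-0.7],
  [0.001,0.063,0.024,0,-0.7],
  [0.001,0.074,0.02,0,-0.7],
  [0.001,0.084,0.014,0,-0.7],
  [0.001,0.093,0.006,0,-0.7],
  [0.001,0.1,-0.004,0,-0.7],
  [0.001,0.105,-0.015,0,-0.7],
  [0.001,0.108,-0.027,0,-0.7],
])

```text
time: 12.9
ee_pos: [0.5098, -0.2427, 0.0988]
tcp_rot: [-24.1, 89.6, 73.2]
wrist_force: [-2.6, 8.0, 0.4]
opening: 0.0227
```

```bash
python3 - <<'E'
from h import *
from workcell import cams
wind(np.arange(1,13)*.15)
r=cams.camera('top');np.savez('t5.npz',**r);P=cloud(r);z=P[...,2];e=np.array([-.1323,.9912])
V=(P[...,:2]-C);X=V@e;Y=V@[-e[1],e[0]]
hsv=cv2.cvtColor(r["frame"],cv2.COLOR_BGR2HSV)
M=(X>.12)&(X<.32)&(abs(Y)<.012)&(z>.03)&(z<.09)
for a in np.arange(.12,.3,.003):
    m=M&(X>=a)&(X<a+.003)
    if m.sum(): print(round(a*1000),m.sum(),round(np.median(z[m])*1000),np.median(hsv[m],0).astype(int).tolist(),end='; ')
E
```

```text
t 12.9 r 0.0612 theta mod 2pi 1.428 z 0.0988 Ftan -7.97 Frad 2.67 Fz 0.36 open 0.0227
[[-0.0, -0.001, -0.009], [-0.0, -0.001, -0.018], [-0.0, -0.004, -0.027], [-0.0, -0.007, -0.035], [-0.0, -0.012, -0.043], [-0.0, -0.017, -0.05], [-0.0, -0.024, -0.056], [-0.001, -0.031, -0.061], [-0.001, -0.04, -0.065], [-0.001, -0.048, -0.067], [-0.0, -0.057, -0.068], [-0.0, -0.066, -0.068]]
123 5 64 [128, 9, 77]; 126 13 65 [130, 10, 78]; 129 14 66 [130, 13, 78]; 132 13 66 [135, 13, 78]; 135 12 66 [135, 13, 78]; 138 11 67 [9, 33, 78]; 141 11 66 [7, 158, 105]; 144 9 71 [5, 207, 129]; 147 14 71 [2, 230, 129]; 150 15 70 [2, 232, 128]; 153 12 71 [2, 232, 132]; 156 10 70 [2, 234, 132]; 159 15 70 [1, 232, 131]; 162 12 70 [1, 232, 130]; 165 14 71 [1, 233, 129]; 168 10 70 [2, 232, 127]; 171 14 72 [1, 231, 126]; 174 14 70 [2, 196, 130]; 177 10 72 [2, 207, 128]; 180 14 72 [2, 171, 130]; 183 15 71 [2, 206, 126]; 186 15 69 [2, 230, 131]; 189 12 70 [2, 232, 131]; 192 18 68 [5, 201, 117]; 195 21 52 [14, 137, 95]; 219 7 65 [13, 155, 156]; 222 13 66 [14, 170, 158]; 225 13 65 [14, 172, 158]; 228 12 66 [13, 171, 155]; 231 22 63 [13, 170, 115]; 234 11 54 [13, 155, 84]; 252 8 66 [74, 113, 78]; 255 11 66 [74, 125, 79]; 258 11 67 [74, 123, 92]; 261 13 69 [74, 99, 84]; 264 12 76 [78, 39, 77]; 267 12 79 [94, 23, 77]; 270 12 74 [74, 79, 83]; 273 18 66 [74, 121, 97]; 276 12 66 [74, 127, 100]; 279 12 67 [74, 127, 87]; 282 14 56 [74, 86, 63];
```

>>> apply_moves([
  [0,-0.001,-0.009,0,-0.7],
  [0,-0.001,-0.018,0,-0.7],
  [0,-0.004,-0.027,0,-0.7],
  [0,-0.007,-0.035,0,-0.7],
  [0,-0.012,-0.043,0,-0.7],
  [0,-0.017,-0.05,0,-0.7],
  [0,-0.024,-0.056,0,-0.7],
  [0,-0.031,-0.061,0,-0.7],
  [0,-0.04,-0.065,0,-0.7],
  [0,-0.048,-0.067,0,-0.7],
  [0,-0.057,-0.068,0,-0.7],
  [0,-0.066,-0.068,0,-0.7],
])

```text
time: 14.15
ee_pos: [0.5829, -0.3027, 0.0988]
tcp_rot: [-3.7, 89.6, 93.6]
wrist_force: [-8.4, 5.7, -3.0]
opening: 0.0228
```

```bash
python3 -c "
from h import *
wind(np.arange(1,13)*.12)"
```

```text
t 14.15 r 0.0606 theta mod 2pi 3.206 z 0.0988 Ftan -7.08 Frad -7.27 Fz -2.97 open 0.0228
[[-0.0, -0.007, 0.001], [-0.0, -0.014, 0.003], [-0.0, -0.021, 0.006], [-0.0, -0.027, 0.009], [-0.0, -0.033, 0.013], [-0.0, -0.038, 0.018], [0.0, -0.043, 0.024], [0.0, -0.047, 0.03], [0.0, -0.05, 0.036], [0.0, -0.053, 0.043], [0.0, -0.055, 0.05], [0.0, -0.056, 0.057]]
```

>>> apply_moves([
  [0,-0.007,0.001,0,-0.7],
  [0,-0.014,0.003,0,-0.7],
  [0,-0.021,0.006,0,-0.7],
  [0,-0.027,0.009,0,-0.7],
  [0,-0.033,0.013,0,-0.7],
  [0,-0.038,0.018,0,-0.7],
  [0,-0.043,0.024,0,-0.7],
  [0,-0.047,0.03,0,-0.7],
  [0,-0.05,0.036,0,-0.7],
  [0,-0.053,0.043,0,-0.7],
  [0,-0.055,0.05,0,-0.7],
  [0,-0.056,0.057,0,-0.7],
])

```text
time: 15.35
ee_pos: [0.6299, -0.2402, 0.0989]
tcp_rot: [26.5, 89.6, 123.6]
wrist_force: [-7.3, -8.0, -8.3]
opening: 0.0227
```

```bash
python3 -c "
from h import *
wind(np.arange(1,9)*.08)"
```

```text
t 15.35 r 0.059 theta mod 2pi 4.632 z 0.0989 Ftan -7.61 Frad -7.7 Fz -8.35 open 0.0227
[[-0.0, -0.001, 0.005], [-0.0, -0.001, 0.01], [-0.0, -0.0, 0.014], [0.0, 0.001, 0.019], [0.0, 0.002, 0.024], [0.0, 0.004, 0.028], [0.0, 0.006, 0.032], [0.0, 0.008, 0.037]]
```

```bash
sed -i 's/^C=.*;E0/C=np.array([.5698,-.2438]);E0/' h.py; python3 -c "
from h import *
wind(np.arange(1,7)*.08)"
```

```text
t 15.35 r 0.0602 theta mod 2pi 4.64 z 0.0989 Ftan -7.55 Frad -7.75 Fz -8.35 open 0.0227
[[-0.0, 0.0, 0.005], [-0.0, 0.0, 0.01], [0.0, 0.001, 0.014], [0.0, 0.002, 0.019], [0.0, 0.003, 0.024], [0.0, 0.005, 0.028]]
```

>>> apply_moves([
  [0,0,0.005,0,-0.7],
  [0,0,0.01,0,-0.7],
  [0,0.001,0.014,0,-0.7],
  [0,0.002,0.019,0,-0.7],
  [0,0.003,0.024,0,-0.7],
  [0,0.005,0.028,0,-0.7],
])

```text
time: 15.95
ee_pos: [0.6218, -0.2141, 0.099]
tcp_rot: [34.3, 89.8, 131.4]
wrist_force: [3.5, -6.8, -12.2]
opening: 0.0228
```

```bash
python3 -c "
from h import *
wind(np.arange(1,7)*.07)"
```

```text
t 15.95 r 0.0599 theta mod 2pi 5.099 z 0.099 Ftan -7.64 Frad -0.37 Fz -12.24 open 0.0228
[[0.0, 0.002, 0.004], [0.0, 0.004, 0.008], [0.0, 0.006, 0.011], [0.0, 0.008, 0.014], [0.0, 0.011, 0.018], [0.0, 0.014, 0.021]]
```

>>> apply_moves([
  [0,0.002,0.004,0,-0.7],
  [0,0.004,0.008,0,-0.7],
  [0,0.006,0.011,0,-0.7],
  [0,0.008,0.014,0,-0.7],
  [0,0.011,0.018,0,-0.7],
  [0,0.014,0.021,0,-0.7],
])

```text
time: 16.55
ee_pos: [0.6058, -0.1959, 0.099]
tcp_rot: [43.9, 89.9, 141.0]
wrist_force: [4.4, -6.8, -12.0]
opening: 0.0227
```

```bash
python3 -c "
from h import *
wind(np.arange(1,7)*.05)"
```

```text
t 16.55 r 0.0599 theta mod 2pi 5.507 z 0.099 Ftan -7.59 Frad -2.83 Fz -11.98 open 0.0227
[[-0.0, 0.002, 0.002], [0.0, 0.004, 0.004], [0.0, 0.007, 0.006], [0.0, 0.009, 0.007], [0.0, 0.012, 0.009], [0.0, 0.015, 0.01]]
```

>>> apply_moves([
  [0,0.002,0.002,0,-0.7],
  [0,0.004,0.004,0,-0.7],
  [0,0.007,0.006,0,-0.7],
  [0,0.009,0.007,0,-0.7],
  [0,0.012,0.009,0,-0.7],
  [0,0.015,0.01,0,-0.7],
])

```text
time: 17.15
ee_pos: [0.5909, -0.1879, 0.099]
tcp_rot: [-35.5, 89.9, 61.6]
wrist_force: [9.5, -1.3, -14.0]
opening: 0.0227
```

```bash
python3 -c "
from h import *
wind(np.arange(1,7)*.05)"
```

```text
t 17.15 r 0.0597 theta mod 2pi 5.789 z 0.099 Ftan -9.35 Frad 2.18 Fz -13.97 open 0.0227
[[0.0, 0.003, 0.002], [0.0, 0.005, 0.003], [0.0, 0.008, 0.004], [0.0, 0.011, 0.005], [0.0, 0.014, 0.006], [-0.0, 0.017, 0.006]]
```

>>> apply_moves([
  [0,0.003,0.002,0,-0.7],
  [0,0.005,0.003,0,-0.7],
  [0,0.008,0.004,0,-0.7],
  [0,0.011,0.005,0,-0.7],
  [0,0.014,0.006,0,-0.7],
  [0,0.017,0.006,0,-0.7],
])

```text
time: 17.75
ee_pos: [0.5747, -0.1842, 0.099]
tcp_rot: [-80.1, 89.8, 16.9]
wrist_force: [10.8, 0.2, -13.6]
opening: 0.0228
```

```bash
python3 -c "
from h import *
wind(np.arange(1,7)*.05)"
```

```text
t 17.75 r 0.0598 theta mod 2pi 6.069 z 0.099 Ftan -10.78 Frad 1.11 Fz -13.6 open 0.0228
[[-0.0, 0.003, 0.001], [-0.0, 0.006, 0.001], [-0.0, 0.009, 0.001], [-0.0, 0.012, 0.001], [-0.0, 0.015, 0.001], [-0.0, 0.018, 0.001]]
```

>>> apply_moves([
  [0,0.003,0.001,0,-0.7],
  [0,0.006,0.001,0,-0.7],
  [0,0.009,0.001,0,-0.7],
  [0,0.012,0.001,0,-0.7],
  [0,0.015,0.001,0,-0.7],
  [0,0.018,0.001,0,-0.7],
  [0,0.0205,0.001,0,-0.7],
])

```text
time: 18.45
ee_pos: [0.5558, -0.1855, 0.099]
tcp_rot: [-85.7, 89.6, 11.4]
wrist_force: [11.6, -0.9, -14.2]
opening: 0.0226
```

```bash
python3 -c "
from h import *
wind(np.arange(1,3)*.05)"
```

```text
t 18.45 r 0.06 theta mod 2pi 0.104 z 0.099 Ftan -11.08 Frad -3.6 Fz -14.18 open 0.0226
[[-0.0, 0.003, -0.0], [-0.0, 0.006, -0.001]]
```

>>> apply_moves([
  [0,0.003,0,0,-0.7],
  [0,0.006,-0.001,0,-0.7],
  [0,0.008,-0.001,0,-0.7],
])

```text
time: 18.75
ee_pos: [0.5495, -0.1873, 0.099]
tcp_rot: [-87.3, 89.4, 9.8]
wrist_force: [12.8, -1.9, -14.8]
opening: 0.0228
```

```bash
python3 -c "
from h import *
wind(np.arange(1,3)*.05)"
```

```text
t 18.75 r 0.06 theta mod 2pi 0.212 z 0.099 Ftan -11.4 Frad -6.09 Fz -14.84 open 0.0228
[[-0.0, 0.003, -0.001], [-0.0, 0.006, -0.002]]
```

>>> apply_moves([
  [0,0,0,0,-0.7],
  [0,0,0,0,-0.7],
  [0,0,0,0,-0.2],
  [0,0,0,0,0.1],
  [0,0,0,0,0.2],
  [0,0,0,0,0.2],
  [0,0,0,0,0.2],
])

```text
time: 19.45
ee_pos: [0.5496, -0.1874, 0.0994]
tcp_rot: [-88.9, 89.4, 8.3]
wrist_force: [0.6, -0.5, 0.0]
opening: 0.0514
```

>>> apply_moves([
  [-0.02,0,0,0,0.2],
  [-0.05,0,0,0,0.2],
  [-0.09,0,0,0,0.2],
  [-0.12,0,0,0,0.2],
  [-0.15,0,0,0,0.2],
  [-0.15,0,0,0,0.2],
  [-0.15,0,0,0,0.2],
])

```text
time: 20.15
ee_pos: [0.5484, -0.1877, 0.2498]
tcp_rot: [-91.8, 89.3, 5.3]
wrist_force: [0.0, -0.1, -0.4]
opening: 0.0512
```

```bash
python3 - <<'E'
from h import *
from workcell import cams
plan(.5,-.2,.25)
r=cams.camera('scene');cv2.imwrite('pics/s9.png',cv2.resize(r['frame'][140:280,130:310],None,fx=4,fy=4,interpolation=cv2.INTER_CUBIC))
P=cloud(r)
for n in("top",):
    r=cams.camera(n);P=cloud(r);z=P[...,2];e=np.array([-.1323,.9912]);V=P[...,:2]-C;X=V@e;Y=V@[-e[1],e[0]]
    M=(X>.165)&(X<.24)&(abs(Y)<.045)&(z>.058)&(z<.085);hsv=cv2.cvtColor(r["frame"],cv2.COLOR_BGR2HSV)
    M&=(hsv[...,0]<5)&(hsv[...,1]>190);print(M.sum(),X[M].min(),X[M].max(),Y[M].min(),Y[M].max(),rect(P[M]))
    G=(np.hypot(V[...,0],V[...,1])<.09)&(z>.115)&(z<.15);
    if G.sum(): g=P[G].mean(0);print("grip",g,rect(P[G]),"theta",np.degrees(np.arctan2(*(g[:2]-C)[::-1]))-97.6)
E
```

```text
t 20.15 pos [ 0.5484 -0.1877  0.2498] jawyaw -172.9 tilt [ 0.012  0.001 -1.   ] shift [-0.0007  0.0496 -0.0062] roll 0.0 F [ 0.04 -0.06 -0.42] q6 -116.2 open 0.0512
273 0.17660942908522587 0.2242983510511057 -0.021253714339520804 0.017301618641800028 (array([545. , -44.9]), array([38.1, 47.6]), 8.8)
grip [ 0.54964339 -0.18508937  0.13381463] (array([ 551. , -186.8]), array([22.1, 22.7]), 82.0) theta 11.348438219831195
```

View pics/s9.png

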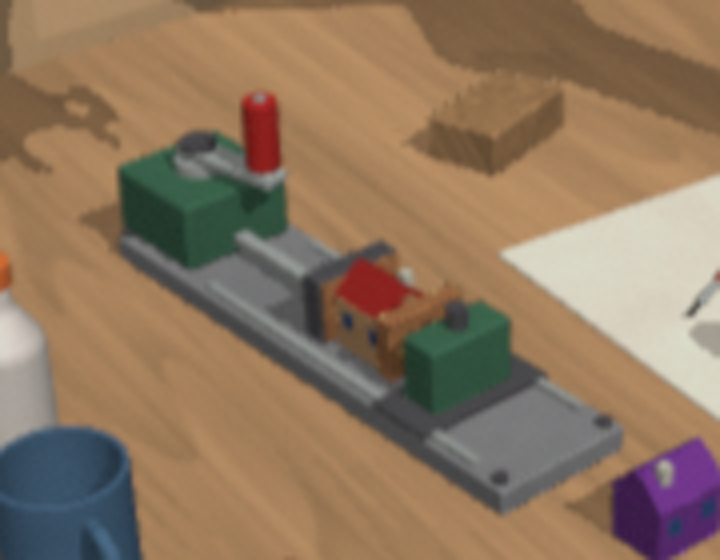

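```bash
python3 -c "
from workcell import bot
print(bot.job_done())"
```

```text
the job is handed in; nothing more can be done
None
```

The red-roofed house is clamped in the vise at an estimated 40 N or so, and I've handed the job in. No verdict was reported.

- **Placing:** I stood the house on the bed at about x = 166 mm in the vise frame, about 2 mm off the centre line. The ridge was within about 1° of the jaw's travel.
- **Winding:** I held the red grip without letting go and wound the crank from about -1.1 to 12.8 rad at no more than about 2 rad/s. I then opened the fingers and lifted clear, about 20 s into the 72 s.
- **Clamp force:** The force at the grip rose from about 7.5 N turning freely to 11.4 N, which means about 40 N of clamping. Working from the jaw's travel after first touch gives about 42 N. The force readings scatter by a few tenths of a newton, so the estimate is good to about ±5 N. I had no direct reading of the jaw force.
- **Last look:** The house stands upright between jaw and pad, still about 2 mm off the centre line. Its ridge reads about 1.2° from the jaw's travel. The crank has stayed at about 0.2 rad past the full turns, where I left it, and nothing touches the robot.
- **Disagreements:** The first estimate of the crank axis was about 1.3 mm off, which showed as sideways force, so I corrected it during winding. I did not re-measure the other two houses at the end, but nothing came near them.

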